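# Spin the knock-box wing nut home

### The arm

A 6-joint arm with a two-finger parallel gripper is mounted at the origin on a cart in front of the work surface, level with it; the furniture and walls round the work are solid. World frame = base frame: x ahead of the robot, y to its left, z up, the work surface at z = 0. Lengths are in mm, angles in degrees, forces in N, time in s.
With the tool pointing down it reaches from about 350 to 800 mm from the base axis. Payload 7.3 kg.
Tool frame: the origin (TCP) lies midway between the tips of the shut fingers; the grasp point (between the pads) lies 19 mm behind it (hold_point_z is the z of the grasp point in the tool frame, in mm); z points along the fingers, y is the line along which they close (so a half turn about z gives the same grasp; the last joint's range is limited). The gripper opens to 85 mm and grips with 20 to 120 N. Pads are 22 mm wide; open, the fingers measure 114 mm over their backs; the gripper's body (76 mm by 85 mm) begins 54 mm behind the grasp point. The pads swing forward as they close: fully open they stand 13 mm farther back than shut.
Start: joints at [55.405, 19.595, 87.324, -0, 73.075, -8.365], TCP at [232.026, 470.965, 231.322] pointing down, gripper open.
Joint ranges: [-145.02, 145.02], [-44.19, 115.74], [2.07, 154.8], [-57.11, 237.11], [16.16, 152.29], [-177.93, 177.93]. Speed limits (degrees/s): [147.25, 147.25, 180, 180, 180, 180].

### API

Orientations are given as [roll, pitch, yaw] about the fixed x, y, z axes, in that order (R = Rz(yaw) Ry(pitch) Rx(roll)).
In Python, from plant import * gives the robot as it stands.
- The arm moves only by the tool send_rows, never from a script. Its argument "commands" is a list that holds one entry, the list of rows, each a list of 5 numbers: the opening in per cent of the stroke, from 0 (shut) to 100 (fully open), then the shift along the world's x, y, z in cm, then the turn about the world's z in rad. A call has 1 to 10 rows; each row is the pose to reach, as a shift and turn from the pose commanded when the call began; what a row does not reach only later rows make up. A row lasts 1/12 s, in which the tool goes at most 41.7 mm and 7.16 degrees, less where a joint would pass 70% of its speed; a pose out of reach is approached as far as the arm can. A call with a gripper value outside its range is refused whole. The fingers move at their own pace and stop on an object; "force" is the grip in N (left out, the last holds). Time passes only in rows, so rows that repeat a pose let the fingers close. It gives the time, the measured TCP pose, the force, the opening and the grip force at its end, in the units of the state.
- get_state(): the state, without advancing time (a new reading comes with each control period).
- camera(name): name is "scene" or "top" or "wrist"; returns a dict with "image" (400x640x3 uint8, red, green, blue), "vfov" (degrees; the focal length in pixels is half the picture's height over the tangent of half this angle, whatever the lens; pixels are square), "cx", "cy" (the principal point, pixels), "k1" (the pictures are not rectified: a ray, as slopes to the right and down, at radius r is drawn at 1 + k1 r^2 times it, then the intrinsics apply), "rvec" (rotation vector, rad) and "tvec" (3), from world to camera coordinates, as OpenCV has them; the wrist camera has in their place "T_tool_cam" (4x4, takes a point from camera to tool coordinates, whose origin is the TCP and whose axes are the flange's). Camera axes: x right, y down, z forward; pixel columns grow to the right and rows downward; lengths in mm; the calibration is good to about 2 mm. A picture is of the moment at which its call begins: read the wrist's pose just before it. There is no depth.
- job_done(): hands the job in; it is judged then, once.
Trained networks look in a picture, given as the dict that the camera call returned (one of the last four; its "shot" number tells which), for a name from the list of things; names that differ only in an ending like _2 or _b are one class to them, and where a whole thing is asked for, a point or a joint stands for the part that bears it (a point fixed in the world has none). Each returns a list of dicts, best first, with "score" (0 to 1); they miss things now and then, are a little off and sometimes report something else, mostly with a low value. They report only what shows in the picture. A call takes as long as a camera call.
- find_in(picture, thing): "centre" ([row, column] in pixels, amid what is visible of it).
The state is a dict: "t": time; "q": joint angles; "dq": joint speeds; "effort": joint torques, N m; "position": TCP position; "tool_rot": TCP orientation; "force": force on the tool from outside, world axes, zero at the start; "moment": the same for the moment, N m; "grip_width": finger opening in mm; "grip_force": force on a finger pad.
Only numpy, scipy, OpenCV 4.12 (cv2) and the standard library are available. Lean on these libraries where they do the work, as an engineer would, in place of code of your own. Each camera call takes 0.05 s, during which the arm holds its last target. There are 200 camera calls.

### The job

The bar of the knock box has been put back after washing, but one of its two wing nuts still stands loose, up off its tab. With a fingertip, push its wings round clockwise, stroke after stroke, until that nut is fully home on the tab; push gently, never pinch or grip the nut, and leave the other nut tight and the things standing around where they are.

Things in the scene. Friction and masses are not known exactly. Their poses are not given: they have to be found in the camera images.
- knock_box: steel knock box, fixed to the counter; origin: centre of its underside. Open bin 120 mm (x) by 160 mm (y), rim 95 mm high. A rubber-sleeved bar lies across its mouth along y. Past each end of the bin an ear carries the bar's flat tab (top at 99 mm); from each tab a fixed steel stud (11 mm thick, top at 128 mm) rises 95 mm from the centre along +y and -y, each with a wing nut
- knock_bar (a point): centre of the bar, 111 mm above the counter; y along the bar. Rubber sleeve and end discs, 33 mm thick, reach up to 128 mm above the counter and out to 66 mm each side; a steel upturn, 114 mm high, goes on to 77 mm. So the bar ends 29 mm from a stud's axis and a fingertip at wing height cannot circle a nut; the other three sides are open
- nut_a (a joint): the LOOSE wing nut, at either end of the bar. Angle in rad: 0 is home on the tab (a firm stop), positive is unscrewed; starts at 7 to 11.5, so 5.5 to 9 mm off the tab. Clockwise seen from above lowers the value and screws it down, 5 mm per turn. It turns easily (about 0.02 N m) and stays where it is left
- nut_a_wings (a point): point on the loose nut's axis, 18 mm above its underside (117 mm above the counter when home). x along the wings, z up; turns and rises with the nut. Dark steel nut, two opposite wings, 54 mm tip to tip, 5 mm thick, from 6 to 28 mm above the underside; hub 23 mm wide, 13 mm high
- nut_b (a joint): the TIGHT wing nut, of the same kind, at the other end of the bar, already down on its tab; value as for nut_a, starts at 0
- nut_b_wings (a point): point on the tight nut's axis, 18 mm above its underside; x along its wings, z up
- cup: white espresso cup, 59x83x52 mm, loose, standing close behind the knock box; origin under its centre
- tamper: coffee tamper, steel foot and brown handle, 58 mm wide, 96 mm high, loose, standing close beside the -y end of the knock box; origin under its centre
- portafilter: portafilter with a black handle, 218x75x65 mm, loose, lying on its spouts; origin under its centre
- cup2: second espresso cup, 59x83x52 mm, loose; origin under its centre

How it is judged (in metres and radians):
At the end, for the whole second after the job is handed in: The loose nut is within 0.45 rad of fully home and still, the other nut is still within 0.45 rad of home, and every thing standing around is within 25 mm of where it was (value of joint each of nut_a, nut_b below 0.45 rad and velocity of joint nut_a between -0.1 and 0.1 rad/s and distance of each of cup, tamper, portafilter, cup2 from where it was at the start of the episode below 0.025 m); the robot touches nothing.
It fails at once if the fingers pressed on or pinched the loose nut with more than 36 N (contact force between the fingers and nut_a above 36 N).
It fails at once if the fingers pressed on or pinched the tight nut with more than 36 N (contact force between the fingers and nut_b above 36 N).
It fails at once if the tight nut was unscrewed (value of joint nut_b above 0.6 rad).
It fails at once if a thing standing around was lifted, carried or knocked away (distance of any of cup, tamper, portafilter, cup2 from where it was at the start of the episode above 0.03 m).
It also fails if it takes over 64 s, if anything falls off the work surface, if the arm or the gripper's body presses on something with over 40 N, if the wrist force passes 120 N, or if a joint passes its speed limit or range.

## Working session

There is one attempt and no reset: what is moved stays moved. The work goes in short steps, Python scripts to look and compute and a tool call to move; the robot and the scene stay as the last step left them, time stands still between calls to the robot, and variables do not carry over. Pictures are saved under pics/ and viewed, at most 10 in all, crops included, and the job is handed in when it is done.

Besides the shell and the picture viewer there is one more tool, called after "Emit:" by a JSON object that holds its "op" and its "data". send_rows: Moves the arm, as the interface text tells. Its arguments: {"type":"object","properties":{"commands":{"type":"array","items":{"type":"array","items":{"type":"array","items":{"type":"number"}}}},"force":{"type":"number"}},"required":["commands"]}

```bash
mkdir -p pics; cat > h.py <<'E'
from plant import *
import numpy as np, cv2
from scipy.spatial.transform import Rotation as R
def cam(c,st=None):
    f=200/np.tan(np.radians(c["vfov"])/2)
    if "rvec" in c:
        Rm=cv2.Rodrigues(np.array(c["rvec"],float))[0]; t=np.array(c["tvec"],float)
    else:
        T=np.eye(4);T[:3,:3]=R.from_euler('xyz',st["tool_rot"],degrees=True).as_matrix();T[:3,3]=st["position"]
        M=np.linalg.inv(T@np.array(c["T_tool_cam"]));Rm=M[:3,:3];t=M[:3,3]
    return f,Rm,t
def proj(c,P,st=None):
    f,Rm,t=cam(c,st); p=np.atleast_2d(P)@Rm.T+t; s=p[:,:2]/p[:,2:]
    s=s*(1+c["k1"]*(s**2).sum(1,keepdims=True)); return s*f+[c["cx"],c["cy"]]  # col,row
def ray(c,rc,z,st=None):
    f,Rm,t=cam(c,st); d=(np.array([rc[1],rc[0]])-[c["cx"],c["cy"]])/f; s=d.copy()
    for _ in range(20): s=d/(1+c["k1"]*(s@s))
    v=Rm.T@np.array([*s,1]); o=-Rm.T@t; return o+v*(z-o[2])/v[2]
def save(img,n): cv2.imwrite("pics/"+n,np.ascontiguousarray(img[:,:,::-1]))
E
python3 - <<'E'
from h import *
s=get_state(); print({k:np.round(v,2).tolist() for k,v in s.items()})
for n in ["top","scene"]:
    c=camera(n); save(c["image"],n+".png")
    print(n,c["vfov"],c["k1"],np.round(-cam(c)[1].T@cam(c)[2]))
    for th,z in [("knock_box",50),("knock_bar",111),("nut_a",117),("nut_a_wings",120),("cup",30),("tamper",50),("portafilter",40)]:
        try:
            for d in find_in(c,th)[:3]: print(th,d["score"],np.round(d["centre"]),np.round(ray(c,d["centre"],z)))
        except Exception as e: print(th,e)
E
```

```text
{'t': 0.0, 'q': [55.41, 19.64, 87.38, -0.0, 73.08, -8.37], 'dq': [-0.07, -0.06, -0.08, -0.02, 0.06, -0.11], 'effort': [-0.0, -43.37, -24.6, -0.0, 0.01, -0.0], 'position': [231.77, 470.62, 230.63], 'tool_rot': [-179.91, -0.01, 153.77], 'force': [-0.28, 0.62, -0.75], 'moment': [0.03, -0.03, 0.06], 'grip_force': 0.0, 'grip_width': 85.33}
top 54.815664190604004 -0.01576628496642492 [ 342.  167. 1024.]
knock_box 0.56 [218. 308.] [483. 194.  50.]
knock_bar 0.58 [214. 310.] [482. 187. 111.]
nut_a 0.54 [221. 272.] [467. 277. 117.]
nut_a 0.4 [204. 347.] [502.  98. 117.]
nut_a_wings 0.67 [227. 271.] [452. 279. 120.]
cup 0.58 [182. 289.] [582. 243.  30.]
cup 0.56 [171. 215.] [616. 440.  30.]
tamper 0.66 [207. 377.] [505.  18.  50.]
tamper 0.62 [206. 348.] [510.  92.  50.]
tamper 0.46 [172. 216.] [610. 432.  50.]
portafilter 0.8 [239. 426.] [ 422. -104.   40.]
scene 50.468617172672545 -0.04996423083721656 [  32. -299.  772.]
knock_box 0.74 [212. 301.] [486. 200.  50.]
knock_bar 0.73 [214. 297.] [437. 160. 111.]
nut_a 0.61 [180. 267.] [460. 282. 117.]
nut_a 0.43 [211. 343.] [505.  92. 117.]
nut_a_wings 0.57 [176. 268.] [467. 288. 120.]
cup 0.97 [147. 274.] [620. 446.  30.]
cup 0.51 [180. 321.] [611. 257.  30.]
tamper 0.71 [256. 368.] [492.   6.  50.]
portafilter 0.7 [317. 381.] [405. -99.  40.]
```

```bash
python3 - <<'E'
import cv2,numpy as np
a=cv2.resize(cv2.imread("pics/top.png")[150:270,190:450],None,fx=3,fy=3,interpolation=cv2.INTER_CUBIC)[:300]
b=cv2.resize(cv2.imread("pics/scene.png")[130:290,220:420],None,fx=3,fy=3,interpolation=cv2.INTER_CUBIC)
cv2.imwrite("pics/tc.png",cv2.resize(cv2.imread("pics/top.png")[150:270,190:450],None,fx=3,fy=3,interpolation=cv2.INTER_CUBIC)); cv2.imwrite("pics/sc.png",b)
E
```

```text
(no output)
```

View pics/tc.png

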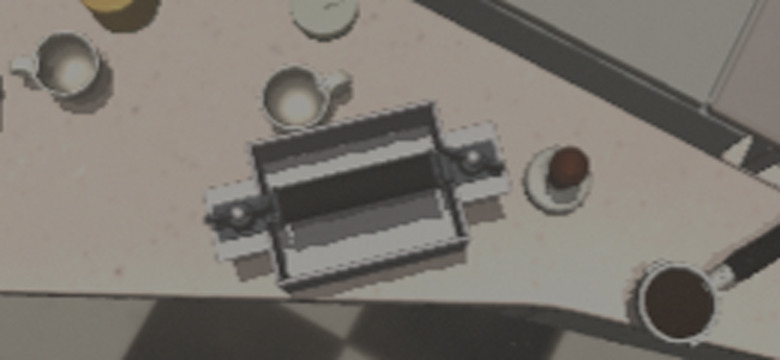

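View pics/sc.png

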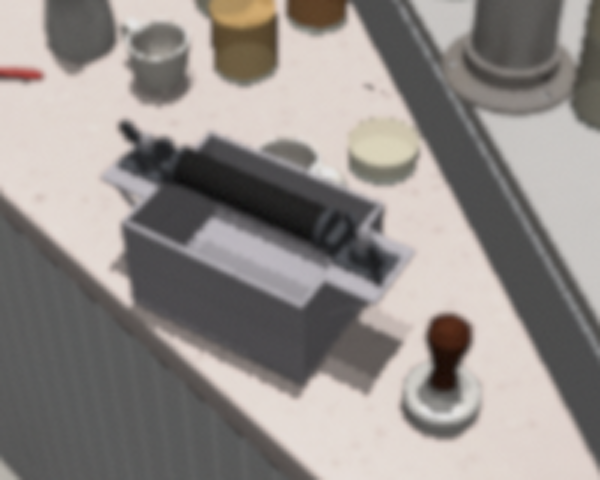

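The top view shows studs at about (row 221, col 269) and (row 202, col 348), and the left nut seems to stand higher. The tamper is beyond the right end and a cup sits behind the box. Next I'll get positions and a wrist look.

```bash
python3 - <<'E'
from h import *
c=camera("top");
L=ray(c,[150+214/3,190+237/3],128);Rr=ray(c,[150+157/3,190+474/3],128)
print(L,Rr,L-Rr,np.hypot(*(L-Rr)[:2]),np.degrees(np.arctan2(*(L-Rr)[:2][::-1])))
s=get_state();w=camera("wrist");print(np.round(w["T_tool_cam"],3).tolist(),w["vfov"]);save(w["image"],"w0.png")
for d in find_in(w,"nut_a")[:3]: print(d, ray(w,d["centre"],125,s))
E
```

```text
[464.78756989 283.18964297 128.        ] [505.05179987  96.67922483 128.        ] [-40.26422998 186.51041813   0.        ] 190.80708657535573 102.18216996316424
[[-0.001, -0.949, -0.316, 81.266], [1.0, -0.001, -0.0, 0.341], [0.0, -0.316, 0.949, -141.614], [0.0, 0.0, 0.0, 1.0]] 59.75529639240761
```

View pics/w0.png

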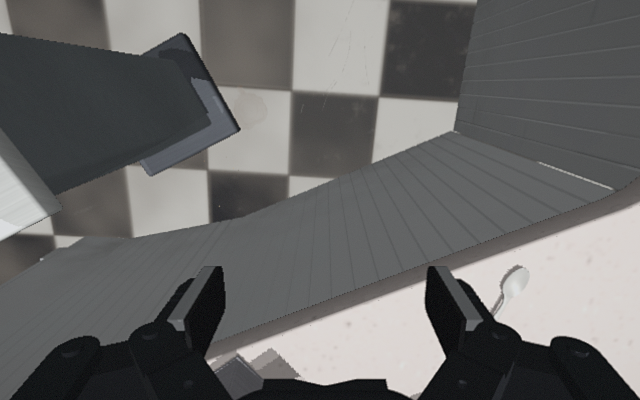

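The wrist view shows only floor, counter edge and the open fingers. The box yaw is about 12.2° and the left stud is at about (465, 283). I'll go above the left nut with the tool y along box x and the fingers shut.

Emit:
{"op": "send_rows", "data": {"commands": [[[0, 3, -2.5, 0, -0.1], [0, 6, -5, 0, -0.2], [0, 9, -7.5, 0, -0.3], [0, 12, -10, 0, -0.4], [0, 15, -12.5, 0, -0.5], [0, 18, -15, 0, -0.6], [0, 20.5, -17, 0, -0.7], [0, 22.5, -18.3, 0, -0.8], [0, 23.3, -18.8, 0, -0.9], [0, 23.3, -18.8, 0, -0.9]]], "force": 30}}

```text
t: 1.78
position: [466.9, 281.4, 231.0]
tool_rot: [180.0, 0.0, 101.8]
force: [-1.2, 0.1, -0.1]
grip_width: -0.0
grip_force: 0.0
```

```bash
python3 - <<'E'
from h import *
s=get_state();w=camera("wrist");im=w["image"];print({k:np.round(v,2).tolist() for k,v in s.items()})
save(im,"w1.png")
for d in find_in(w,"nut_a")[:3]+find_in(w,"nut_a_wings")[:2]: print(d, ray(w,d["centre"],125,s))
print(proj(w,[[464.8,283.2,128],[464.8,283.2,99],[505,96.7,128]],s))
E
```

```text
{'t': 1.78, 'q': [23.03, 21.72, 84.17, -0.03, 74.1, 11.22], 'dq': [2.82, -1.1, 1.94, 0.95, 0.18, -8.06], 'effort': [-1.14, -45.11, -25.2, -0.12, 0.0, 1.14], 'position': [466.89, 281.37, 231.01], 'tool_rot': [179.98, 0.02, 101.82], 'force': [-1.24, 0.12, -0.06], 'moment': [-0.04, 0.02, 0.04], 'grip_force': 0.0, 'grip_width': -0.04}
{'centre': [189.0, 326.6], 'score': 0.83} [466.94169007 288.59384485 125.        ]
{'centre': [191.3, 324.3], 'score': 0.61} [465.63383269 286.49718877 125.        ]
[[322.28348285 196.45398677]
 [322.49684405 185.51160199]
 [324.17462455 396.83198499]]
```

View pics/w1.png

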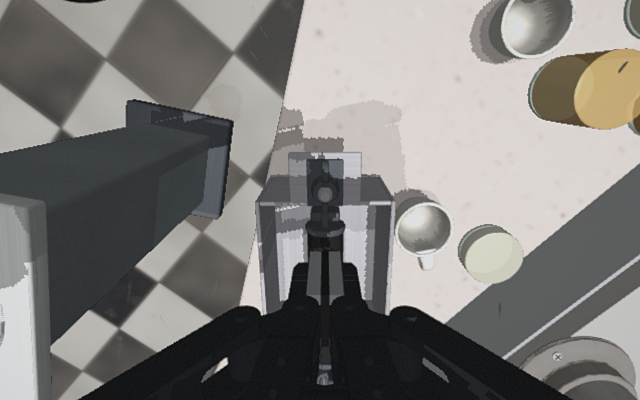

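The stud top is at about (row 194, col 325), with the wings roughly along the bar. I'll zoom in.

```bash
python3 - <<'E'
from h import *
im=cv2.imread("pics/w1.png")[145:275,265:385]
cv2.imwrite("pics/w1c.png",cv2.resize(cv2.convertScaleAbs(im,alpha=1.8,beta=20),None,fx=4.6,fy=4.6,interpolation=cv2.INTER_CUBIC))
E
```

```text
(no output)
```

View pics/w1c.png

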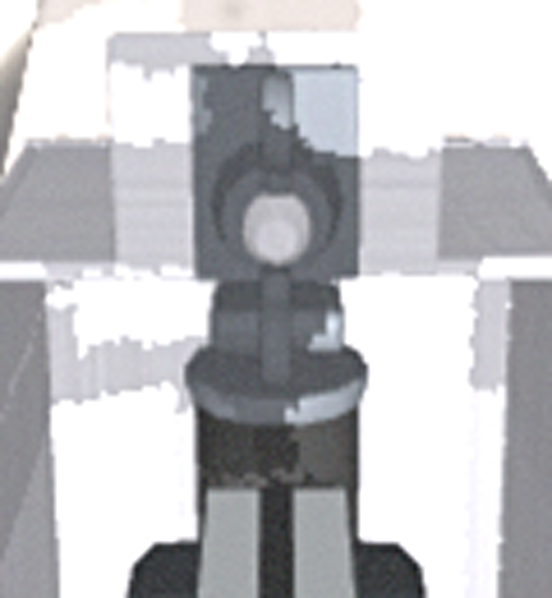

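```bash
python3 - <<'E'
from h import *
s=get_state();w=camera("wrist")
# stud centre from image
st=ray(w,[145+228/4.6,265+277/4.6],128,s);print("stud",st)
u=np.array([np.cos(np.radians(102.2)),np.sin(np.radians(102.2)),0])
for z in (127,130,133,136):
    P=[st*[1,1,0]+k*u+[0,0,z] for k in(27,-27)];print(z,((proj(w,P,s)-[265,145])*4.6).round(0).tolist())
print("disc top/upturn top",((proj(w,[st*[1,1,0]-29*u+[0,0,128],st*[1,1,0]-18*u+[0,0,114],s["position"]],s)-[265,145])*4.6).round())
print(get_state()["position"])
E
```

```text
stud [463.97056554 287.01485833 128.        ]
127 [[278.0, 61.0], [277.0, 381.0]]
130 [[278.0, 65.0], [277.0, 388.0]]
133 [[278.0, 69.0], [277.0, 395.0]]
136 [[278.0, 73.0], [277.0, 403.0]]
disc top/upturn top [[276. 394.]
 [277. 303.]
 [274. 576.]]
[464.15626118 283.59898737 231.35864514]
```

```bash
python3 - <<'E'
from h import *
c=camera("scene");im=c["image"]
a=np.hstack([cv2.resize(im[165:200,250:295],None,fx=8.5,fy=8.5,interpolation=cv2.INTER_CUBIC),cv2.resize(im[192:227,325:370],None,fx=8.5,fy=8.5,interpolation=cv2.INTER_CUBIC)])
save(cv2.convertScaleAbs(a,alpha=1.6),"sc2.png")
u=np.array([np.cos(np.radians(102.2)),np.sin(np.radians(102.2)),0])
for st,o,sg in (([464.5,285,0],[250,165],1),([505,98,0],[325,192],-1)):
  for z in (99,105,113,127,135): print(z,((proj(c,[np.array(st)+k*sg*u+[0,0,z] for k in(0,27,-27)])-o)*8.5).round().tolist())
E
```

```text
99 [[157.0, 159.0], [78.0, 124.0], [237.0, 194.0]]
105 [[155.0, 142.0], [76.0, 108.0], [236.0, 178.0]]
113 [[152.0, 121.0], [73.0, 86.0], [233.0, 156.0]]
127 [[147.0, 82.0], [67.0, 48.0], [229.0, 118.0]]
135 [[145.0, 60.0], [64.0, 25.0], [227.0, 95.0]]
99 [[130.0, 199.0], [224.0, 240.0], [38.0, 158.0]]
105 [[130.0, 183.0], [225.0, 224.0], [38.0, 142.0]]
113 [[131.0, 161.0], [226.0, 202.0], [38.0, 120.0]]
127 [[133.0, 122.0], [229.0, 164.0], [39.0, 81.0]]
135 [[134.0, 100.0], [231.0, 141.0], [39.0, 59.0]]
```

View pics/sc2.png

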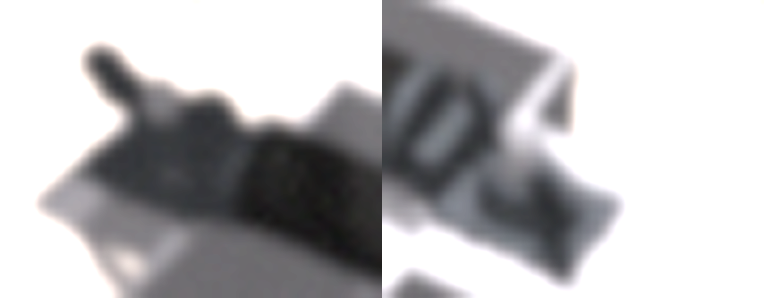

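Emit:
{"op": "send_rows", "data": {"commands": [[[0, 0.9, -4, 0, 0], [0, 1.8, -8, 0, 0], [0, 2.6, -12, 0, 0], [0, 3.4, -15.6, 0, 0], [0, 3.9, -18, 0, 0], [0, 4, -18.6, 0, 0], [0, 4, -18.6, 0, 0], [0, 4, -18.6, 0, 0]]]}}

```text
t: 2.7
position: [504.6, 98.0, 231.4]
tool_rot: [180.0, -0.0, 102.3]
force: [-1.1, 0.3, 0.3]
grip_width: -0.0
grip_force: 0.0
```

```bash
python3 - <<'E'
from h import *
s=get_state();w=camera("wrist");im=w["image"]
print(s["position"],s["tool_rot"])
a=cv2.imread("pics/w1.png")[145:275,265:385]; b=im[145:275,265:385,::-1]
o=cv2.resize(np.hstack([a,b]),None,fx=3.3,fy=3.3,interpolation=cv2.INTER_CUBIC)
cv2.imwrite("pics/w2.png",cv2.convertScaleAbs(o,alpha=1.6,beta=15))
u=np.array([np.cos(np.radians(102.2)),np.sin(np.radians(102.2)),0]);L=np.array([464,287,0])
print(((proj(w,[L-190*u+[0,0,z] for z in(99,128)],s)-[265-120,145])*3.3).round())
E
```

```text
[504.64695248  98.02412041 231.44337219] [ 1.79988672e+02 -3.68936505e-02  1.02258480e+02]
[[593. 130.]
 [593. 165.]]
```

View pics/w2.png

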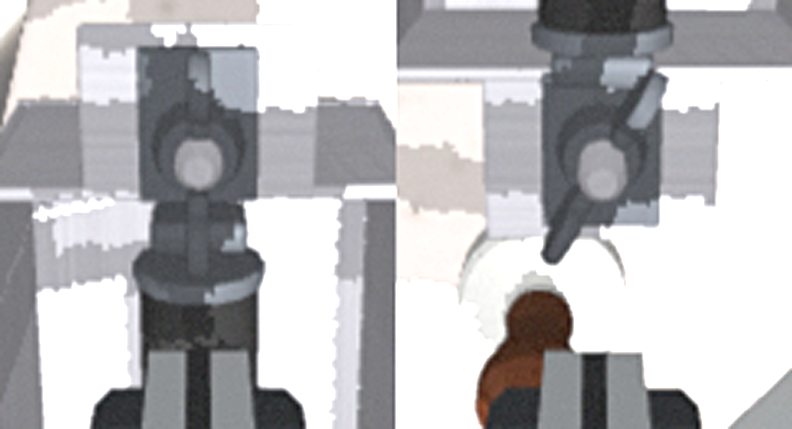

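Comparing the two, the right stud stands further above its hub, so that nut is home. The left hub sits high around its stud top, so the left nut is the loose one, with its wings along the bar. I'll return to it and measure the stud once the arm has settled.

Emit:
{"op": "send_rows", "data": {"commands": [[[0, -0.9, 4, 0, 0], [0, -1.8, 8, 0, 0], [0, -2.6, 12, 0, 0], [0, -3.4, 15.6, 0, 0], [0, -3.9, 18, 0, 0], [0, -4, 18.6, -1, 0], [0, -4, 18.6, -1, 0], [0, -4, 18.6, -1, 0], [0, -4, 18.6, -1, 0]]]}}

```text
t: 3.5
position: [465.0, 282.3, 221.1]
tool_rot: [-180.0, 0.0, 102.2]
force: [-0.2, 0.6, 0.1]
grip_width: -0.0
grip_force: 0.0
```

```bash
python3 - <<'E'
from h import *
s=get_state();w=camera("wrist");im=w["image"]
print(s["position"],s["tool_rot"])
b=im[140:260,265:395,::-1]
o=cv2.resize(b,None,fx=5,fy=5,interpolation=cv2.INTER_CUBIC)
cv2.imwrite("pics/w3.png",cv2.convertScaleAbs(o,alpha=1.6,beta=15))
g=cv2.cvtColor(im,cv2.COLOR_RGB2GRAY)
print(cv2.HoughCircles(cv2.resize(g[140:260,265:395],None,fx=4,fy=4,interpolation=cv2.INTER_CUBIC),cv2.HOUGH_GRADIENT,1,40,param1=80,param2=18,minRadius=20,maxRadius=50))
np.save("w3pose.npy",np.r_[s["position"],s["tool_rot"]])
print(ray(w,[194,325],128,s),(proj(w,[[464.8,283.2,128]],s)-[265,140])*5)
E
```

```text
[464.95844298 282.31762575 221.14600167] [-1.79968894e+02  3.26070926e-02  1.02203924e+02]
[[[250.5 241.5  31.6]]]
[463.67508646 289.43597817 128.        ] [[298.49402973 312.34992997]]
```

View pics/w3.png

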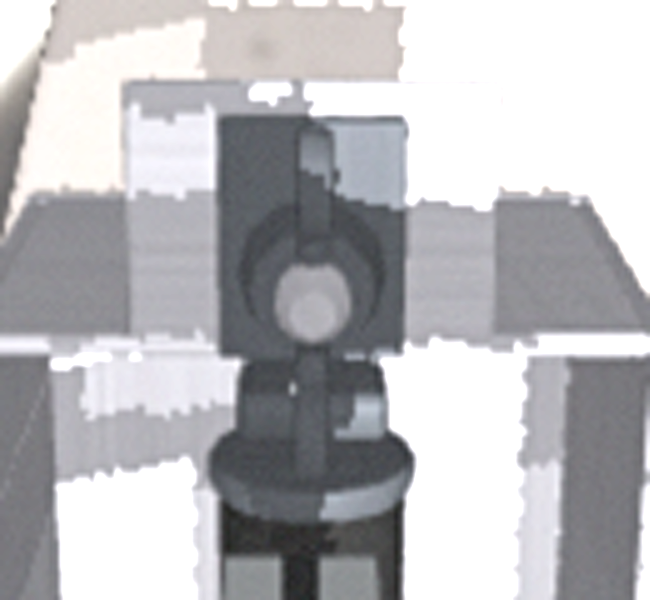

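```bash
cat >> h.py <<'E'
ex=np.array([np.cos(np.radians(12.2)),np.sin(np.radians(12.2)),0]);ey=np.array([-ex[1],ex[0],0])
E
python3 - <<'E'
from h import *
p=np.load("w3pose.npy");s={"position":p[:3],"tool_rot":p[3:]};w=camera("wrist")
st=ray(w,[140+302/5,265+313/5],128,s);print("stud",st)
for z in (127,130,133,136):
    print(z,((proj(w,[st*[1,1,0]+k*ey+[0,0,z] for k in(27,-27)],s)-[265,140])*5).round(0).tolist())
for z in (112,115,118,121):
    print("hub",z,((proj(w,[st*[1,1,0]+k*ex+[0,0,z] for k in(0,11.5,-11.5)],s)-[265,140])*5).round(0).tolist())
E
```

```text
stud [466.48930646 285.15668729 128.        ]
127 [[313.0, 114.0], [313.0, 473.0]]
130 [[313.0, 119.0], [313.0, 482.0]]
133 [[314.0, 124.0], [313.0, 490.0]]
136 [[314.0, 129.0], [313.0, 499.0]]
hub 112 [[312.0, 268.0], [388.0, 268.0], [236.0, 268.0]]
hub 115 [[312.0, 274.0], [389.0, 274.0], [235.0, 274.0]]
hub 118 [[312.0, 280.0], [390.0, 280.0], [235.0, 280.0]]
hub 121 [[313.0, 287.0], [391.0, 287.0], [234.0, 287.0]]
```

S is about (466.5, 285.2). I'll go to the start of stroke 1 at local (-26, 22), z 122.

Emit:
{"op": "send_rows", "data": {"commands": [[[0, -1.5, 1, -1, 0], [0, -2.9, 1.9, -3, 0], [0, -2.9, 1.9, -5.5, 0], [0, -2.9, 1.9, -8, 0], [0, -2.9, 1.9, -9.5, 0], [0, -2.9, 1.9, -9.9, 0], [0, -2.9, 1.9, -9.9, 0], [0, -2.9, 1.9, -9.9, 0]]]}}

```text
t: 4.27
position: [436.9, 301.7, 123.3]
tool_rot: [179.9, -0.0, 102.1]
force: [-0.9, 1.4, 0.4]
grip_width: -0.0
grip_force: 0.0
```

```bash
cat > arc.py <<'E'
import sys;from h import *
# arc.py a0 a1 step_mm z : rows (cm) from current pose on r=26 circle about S, deg phi from outer, + clockwise
a0,a1,st,z=map(float,sys.argv[1:5]);r=float(sys.argv[5]) if len(sys.argv)>5 else 26
S=np.array([466.5,285.2,0]);s=get_state();p=np.array(s["position"])
d=p-S;print("local",np.round([d@ex,d@ey,p[2]],1),"phi",np.degrees(np.arctan2(d@ex,d@ey)).round(),"F",np.round(s["force"],1))
n=int(np.ceil(abs(np.radians(a1-a0))*r/st))
for k,a in enumerate(np.linspace(a0,a1,n+1)):
    t=S+r*(np.sin(np.radians(a))*ex+np.cos(np.radians(a))*ey)+[0,0,z];print(k,round(a),((t-p)/10).round(2).tolist())
E
python3 arc.py -50 95 4 122; python3 - <<'E'
from h import *
s=get_state();c=camera("wrist");save(c["image"],"w4.png")
E
```

```text
local [-25.4  22.4 123.3] phi -49.0 F [-0.9  1.4  0.4]
0 -50 [0.66, -0.44, -0.13]
1 -41 [0.87, -0.11, -0.13]
2 -33 [1.12, 0.18, -0.13]
3 -24 [1.41, 0.44, -0.13]
4 -16 [1.74, 0.64, -0.13]
5 -7 [2.09, 0.8, -0.13]
6 1 [2.46, 0.9, -0.13]
7 10 [2.85, 0.95, -0.13]
8 18 [3.23, 0.93, -0.13]
9 27 [3.61, 0.87, -0.13]
10 35 [3.98, 0.74, -0.13]
11 44 [4.32, 0.56, -0.13]
12 52 [4.64, 0.34, -0.13]
13 61 [4.91, 0.07, -0.13]
14 69 [5.15, -0.24, -0.13]
15 78 [5.33, -0.58, -0.13]
16 86 [5.46, -0.95, -0.13]
17 95 [5.54, -1.33, -0.13]
```

Emit:
{"op": "send_rows", "data": {"commands": [[[0, 0.6, 0.1, 0, 0], [0, 1.1, 0.2, 0, 0], [0, 1.4, 0.4, 0, 0], [0, 1.7, 0.6, 0, 0], [0, 1.9, 0.7, 0, 0]]]}}

```text
t: 4.73
position: [455.5, 309.3, 122.5]
tool_rot: [180.0, -0.0, 102.2]
force: [-0.3, 0.7, -0.4]
grip_width: -0.1
grip_force: 0.4
```

```bash
python3 arc.py -12 95 4 122; python3 - <<'E'
from h import *
c=camera("wrist");save(cv2.resize(np.ascontiguousarray(c["image"][130:300,220:430]),None,fx=3.5,fy=3.5,interpolation=cv2.INTER_CUBIC),"w5.png")
E
```

```text
local [ -5.7  25.9 122.5] phi -12.0 F [-0.3  0.7 -0.4]
0 -12 [0.04, -0.04, -0.05]
1 -4 [0.39, 0.09, -0.05]
2 4 [0.75, 0.17, -0.05]
3 13 [1.12, 0.19, -0.05]
4 21 [1.5, 0.16, -0.05]
5 29 [1.86, 0.08, -0.05]
6 37 [2.21, -0.06, -0.05]
7 46 [2.53, -0.24, -0.05]
8 54 [2.83, -0.47, -0.05]
9 62 [3.09, -0.73, -0.05]
10 70 [3.31, -1.04, -0.05]
11 79 [3.48, -1.37, -0.05]
12 87 [3.61, -1.72, -0.05]
13 95 [3.68, -2.08, -0.05]
```

View pics/w5.png

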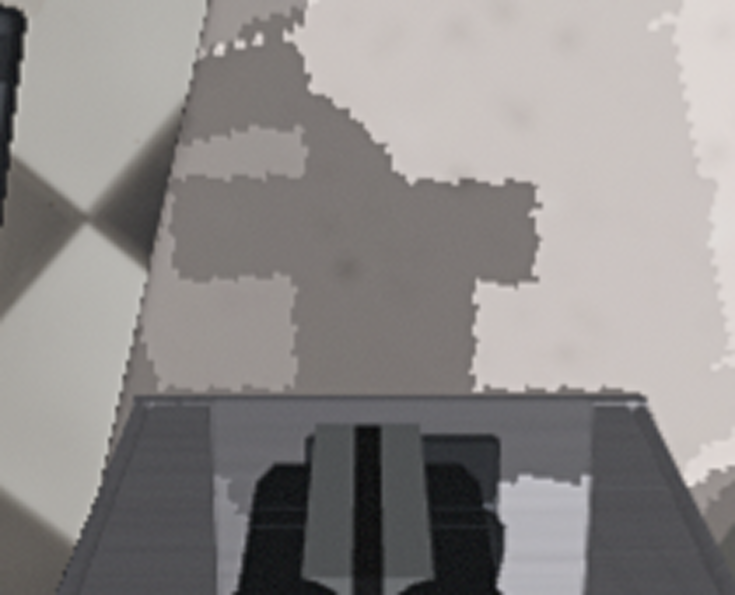

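The shut fingers hide the nut here, and the force is almost nil so the wing moves freely. I'll continue the stroke.

Emit:
{"op": "send_rows", "data": {"commands": [[[0, 0.4, 0.1, 0, 0], [0, 0.75, 0.17, 0, 0], [0, 1.1, 0.2, 0, 0], [0, 1.5, 0.15, 0, 0], [0, 1.85, 0.1, 0, 0], [0, 2.2, -0.05, 0, 0], [0, 2.5, -0.25, 0, 0]]]}}

```text
t: 5.37
position: [480.5, 306.4, 122.3]
tool_rot: [180.0, -0.0, 102.2]
force: [-1.7, 0.6, 0.3]
grip_width: 0.3
grip_force: 0.4
```

```bash
python3 arc.py 46 95 4 121
```

```text
local [ 18.1  17.8 122.3] phi 46.0 F [-1.7  0.6  0.3]
0 46 [0.05, 0.04, -0.13]
1 54 [0.34, -0.19, -0.13]
2 62 [0.6, -0.46, -0.13]
3 70 [0.81, -0.76, -0.13]
4 79 [0.99, -1.08, -0.13]
5 87 [1.11, -1.43, -0.13]
6 95 [1.18, -1.8, -0.13]
```

Emit:
{"op": "send_rows", "data": {"commands": [[[0, 0.35, -0.2, -0.1, 0], [0, 0.6, -0.45, -0.1, 0], [0, 0.8, -0.75, -0.1, 0], [0, 1.0, -1.1, -0.1, 0], [0, 1.1, -1.4, -0.1, 0], [0, 1.2, -1.8, -0.1, 0], [0, 1.2, -1.8, -0.1, 0], [0, 1.2, -1.6, 2, 0], [0, 1.2, -1.6, 5, 0], [0, 0.5, -1.4, 8, 0]]]}}

```text
t: 6.2
position: [485.4, 291.7, 202.6]
tool_rot: [-179.9, 0.1, 102.2]
force: [0.3, 0.8, 0.7]
grip_width: 0.2
grip_force: 0.0
```

```bash
python3 arc.py 46 46 4 121|head -1
```

```text
local [ 19.9   2.3 202.6] phi 83.0 F [0.3 0.8 0.7]
```

Emit:
{"op": "send_rows", "data": {"commands": [[[0, -1, -0.5, 1.5, 0], [0, -2, -0.9, 1.9, 0], [0, -2, -0.9, 1.9, 0], [0, -2, -0.9, 1.9, 0], [0, -2, -0.9, 1.9, 0]]]}}

```text
t: 6.62
position: [464.7, 283.2, 219.9]
tool_rot: [-179.9, 0.0, 102.2]
force: [0.0, -0.4, 0.0]
grip_width: -0.2
grip_force: 0.0
```

```bash
python3 - <<'E'
from h import *
s=get_state();w=camera("wrist");im=w["image"];np.save("w6.npy",im);np.save("w6pose.npy",np.r_[s["position"],s["tool_rot"]])
print(s["position"])
o=cv2.resize(im[140:260,265:395,::-1],None,fx=5,fy=5,interpolation=cv2.INTER_CUBIC)
cv2.imwrite("pics/w6.png",cv2.convertScaleAbs(o,alpha=1.6,beta=15))
print(((proj(w,[[466.5,285.2,128]],s)-[265,140])*5).round())
E
```

```text
[464.66203246 283.15585146 219.9298109 ]
[[315. 310.]]
```

View pics/w6.png

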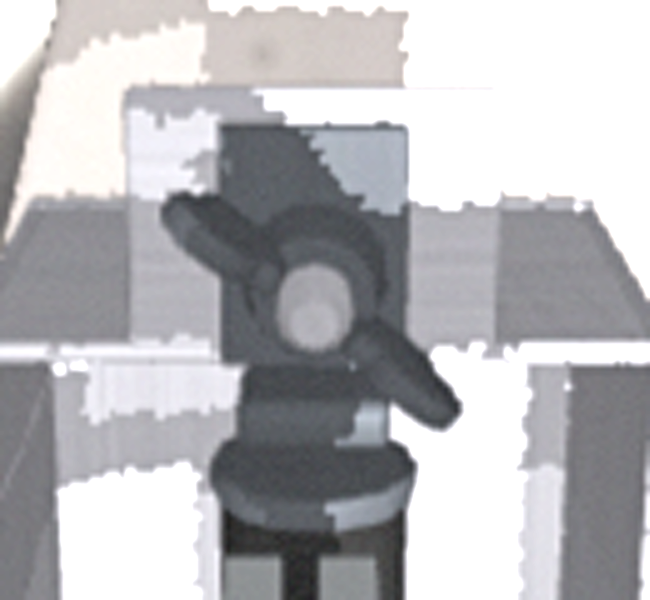

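The nut has turned about 127° clockwise (wing tips at about (175,205) and (450,415) in the crop), so the left nut is confirmed as the loose one. Stroke 2: go down behind the second wing at local (-28, -8).

Emit:
{"op": "send_rows", "data": {"commands": [[[0, -1.2, -0.6, -1, 0], [0, -2.4, -1.2, -3, 0], [0, -2.4, -1.2, -5.5, 0], [0, -2.4, -1.2, -8, 0], [0, -2.4, -1.2, -9.5, 0], [0, -2.4, -1.2, -10, 0], [0, -2.4, -1.2, -10, 0], [0, -2.4, -1.2, -10, 0]]]}}

```text
t: 7.33
position: [441.4, 271.6, 121.3]
tool_rot: [-180.0, 0.0, 102.2]
force: [0.4, -0.2, 0.7]
grip_width: 0.2
grip_force: 0.0
```

```bash
python3 arc.py -98 95 5 120
```

```text
local [-27.4  -8.  121.3] phi -106.0 F [ 0.4 -0.2  0.7]
0 -98 [0.07, 0.47, -0.13]
1 -87 [-0.05, 0.94, -0.13]
2 -77 [-0.09, 1.42, -0.13]
3 -66 [-0.03, 1.9, -0.13]
4 -55 [0.11, 2.37, -0.13]
5 -44 [0.34, 2.8, -0.13]
6 -34 [0.64, 3.18, -0.13]
7 -23 [1.01, 3.49, -0.13]
8 -12 [1.44, 3.73, -0.13]
9 -2 [1.89, 3.89, -0.13]
10 9 [2.38, 3.96, -0.13]
11 20 [2.86, 3.94, -0.13]
12 31 [3.33, 3.83, -0.13]
13 41 [3.78, 3.63, -0.13]
14 52 [4.18, 3.36, -0.13]
15 63 [4.52, 3.01, -0.13]
16 74 [4.79, 2.61, -0.13]
17 84 [4.98, 2.16, -0.13]
18 95 [5.09, 1.69, -0.13]
```

Emit:
{"op": "send_rows", "data": {"commands": [[[0, 0.05, 0.45, -0.1, 0], [0, -0.05, 0.95, -0.1, 0], [0, -0.1, 1.4, -0.1, 0], [0, 0, 1.9, -0.1, 0], [0, 0.1, 2.35, -0.1, 0], [0, 0.35, 2.8, -0.1, 0], [0, 0.65, 3.2, -0.1, 0], [0, 1.0, 3.5, -0.1, 0], [0, 1.45, 3.75, -0.1, 0], [0, 1.9, 3.9, -0.1, 0]]]}}

```text
t: 8.17
position: [460.5, 310.9, 120.2]
tool_rot: [180.0, -0.0, 102.2]
force: [-1.5, 0.1, -0.3]
grip_width: 0.0
grip_force: 0.4
```

```bash
python3 arc.py -2 95 5 119
```

```text
local [ -0.5  26.4 120.2] phi -1.0 F [-1.5  0.1 -0.3]
0 -2 [-0.03, -0.05, -0.12]
1 9 [0.45, 0.02, -0.12]
2 20 [0.94, 0.01, -0.12]
3 30 [1.41, -0.1, -0.12]
4 41 [1.86, -0.3, -0.12]
5 52 [2.27, -0.57, -0.12]
6 63 [2.61, -0.92, -0.12]
7 73 [2.88, -1.32, -0.12]
8 84 [3.08, -1.77, -0.12]
9 95 [3.18, -2.25, -0.12]
```

Emit:
{"op": "send_rows", "data": {"commands": [[[0, 0.45, 0, -0.1, 0], [0, 0.95, 0, -0.1, 0], [0, 1.4, -0.1, -0.1, 0], [0, 1.85, -0.3, -0.1, 0], [0, 2.25, -0.55, -0.1, 0], [0, 2.6, -0.9, -0.1, 0], [0, 2.9, -1.3, -0.1, 0], [0, 3.1, -1.75, -0.1, 0], [0, 3.2, -2.25, -0.1, 0], [0, 3.2, -2.25, -0.1, 0]]]}}

```text
t: 9.0
position: [492.5, 287.0, 119.4]
tool_rot: [180.0, 0.0, 102.2]
force: [-0.0, 0.4, -0.6]
grip_width: -0.2
grip_force: 0.2
```

```bash
python3 arc.py 95 95 5 119|head -1
```

```text
local [ 25.7  -3.8 119.4] phi 98.0 F [-0.   0.4 -0.6]
```

Emit:
{"op": "send_rows", "data": {"commands": [[[0, 0, 0.2, 1.5, 0], [0, 0, 0.2, 4.5, 0], [0, -1, 0, 7.5, 0], [0, -2.2, -0.3, 9.5, 0], [0, -2.8, -0.4, 10, 0], [0, -2.8, -0.4, 10, 0], [0, -2.8, -0.4, 10, 0]]]}}

```text
t: 9.58
position: [463.8, 283.8, 218.8]
tool_rot: [-180.0, 0.0, 102.2]
force: [-0.3, 0.9, 0.3]
grip_width: -0.0
grip_force: 0.0
```

```bash
cat > wing.py <<'E'
from h import *
# rotate/height fit: compare with w6 picture (wing at 127 deg) by sampling wing-edge contrast
def fit(im,w,s,S=np.array([466.5,285.2,0]),name=""):
    g=cv2.GaussianBlur(cv2.cvtColor(im,cv2.COLOR_RGB2GRAY),(0,0),0.8).astype(np.float32)
    gx=cv2.Sobel(g,cv2.CV_32F,1,0);gy=cv2.Sobel(g,cv2.CV_32F,0,1);best=[]
    for zt in np.arange(126,138,1.):
        for a in range(0,180,2):
            d=np.sin(np.radians(a))*ex+np.cos(np.radians(a))*ey;n=np.cross([0,0,1],d);sc=0
            for sg in(1,-1):
                for side in(2.5,-2.5):
                    P=np.array([S+sg*r*d+side*n+[0,0,zt] for r in np.arange(14,27,1)])
                    q=proj(w,P,s);q2=proj(w,P+n,s)-q;q2/=np.linalg.norm(q2,axis=1,keepdims=True)
                    i=[cv2.remap(k,q[:,0].astype(np.float32),q[:,1].astype(np.float32),1).ravel() for k in(gx,gy)]
                    v=i[0]*q2[:,0]+i[1]*q2[:,1]; sc+=np.abs(np.clip(v,-60,60)).mean()
            best.append((sc,zt,a))
    best.sort(reverse=True);print(name,[(round(float(b[0])),b[1],b[2]) for b in best[:6]])
if __name__=="__main__":
    s=get_state();w=camera("wrist");im=w["image"];np.save("wl.npy",im)
    p=np.load("w6pose.npy");fit(np.load("w6.npy"),w,{"position":p[:3],"tool_rot":p[3:]},name="w6")
    fit(im,w,s,name="now");print(np.round(s["position"],1),np.abs(im[140:230,270:390].astype(int)-np.load("w6.npy")[140:230,270:390]).mean())
E
python3 wing.py
```

```text
w6 [(178, np.float64(132.0), 126), (178, np.float64(131.0), 126), (177, np.float64(133.0), 126), (173, np.float64(135.0), 128), (171, np.float64(134.0), 126), (171, np.float64(131.0), 128)]
now [(179, np.float64(130.0), 128), (178, np.float64(131.0), 128), (175, np.float64(129.0), 128), (170, np.float64(132.0), 128), (169, np.float64(128.0), 128), (168, np.float64(133.0), 130)]
[463.8 283.8 218.8] 7.153611111111111
```

Emit:
{"op": "send_rows", "data": {"commands": [[[0, 0.9, -4, 0, 0], [0, 1.8, -8, 0, 0], [0, 2.6, -12, 0, 0], [0, 3.4, -15.6, 0, 0], [0, 3.9, -18, 0, 0], [0, 4, -18.6, 0, 0], [0, 4, -18.6, 0, 0], [0, 4, -18.6, 0, 0]]]}}

```text
t: 10.3
position: [503.8, 98.3, 218.2]
tool_rot: [-179.9, -0.0, 102.2]
force: [-0.3, -0.1, -1.0]
grip_width: 0.1
grip_force: 0.0
```

```bash
cat > b.py <<'E'
from wing import *
def stud(im,w,s):
    g=cv2.cvtColor(im,cv2.COLOR_RGB2GRAY)[140:260,265:395]
    c=cv2.HoughCircles(cv2.resize(g,None,fx=4,fy=4,interpolation=cv2.INTER_CUBIC),cv2.HOUGH_GRADIENT,1,40,param1=80,param2=18,minRadius=22,maxRadius=45)
    c=c[0][0];p=ray(w,[140+c[1]/4,265+c[0]/4],128,s);print(c,p);return p*[1,1,0]
s=get_state();w=camera("wrist");np.save("wr.npy",w["image"]);print(s["position"])
S=stud(w["image"],w,s);fit(w["image"],w,s,S,"right hough")
fit(w["image"],w,s,np.array([466.5,285.2,0])-190*ey,"right 190")
p=np.load("w6pose.npy");s6={"position":p[:3],"tool_rot":p[3:]}
S=stud(np.load("w6.npy"),w,s6);fit(np.load("w6.npy"),w,s6,S,"w6 hough")
E
python3 b.py
```

```text
[503.7954564   98.30162042 218.22859261]
[178.5 433.5  39.9] [499.92716787  63.01705359 128.        ]
right hough [(166, np.float64(131.0), 12), (165, np.float64(130.0), 12), (165, np.float64(132.0), 12), (165, np.float64(129.0), 12), (163, np.float64(133.0), 12), (162, np.float64(136.0), 12)]
right 190 [(218, np.float64(127.0), 30), (217, np.float64(128.0), 30), (216, np.float64(126.0), 30), (216, np.float64(126.0), 32), (212, np.float64(129.0), 30), (210, np.float64(127.0), 32)]
[251.5 241.5  29.7] [466.15202801 286.42430834 128.        ]
w6 hough [(176, np.float64(135.0), 126), (174, np.float64(136.0), 126), (171, np.float64(134.0), 128), (170, np.float64(137.0), 126), (169, np.float64(135.0), 128), (168, np.float64(134.0), 126)]
```

The home nut fits at 127, so the method has no bias. The loose nut has about 2.5 to 5 rad left. Next is the start of stroke 3.

Emit:
{"op": "send_rows", "data": {"commands": [[[0, -1.5, 4, 0, 0], [0, -3, 8, 0, 0], [0, -4.5, 12, 0, 0], [0, -5.7, 15.6, 0, 0], [0, -6.3, 17.3, -1, 0], [0, -6.3, 17.3, -4, 0], [0, -6.3, 17.3, -7, 0], [0, -6.3, 17.3, -9.3, 0], [0, -6.3, 17.3, -10.1, 0], [0, -6.3, 17.3, -10.1, 0]]]}}

```text
t: 11.18
position: [439.2, 271.6, 116.4]
tool_rot: [-179.7, 0.0, 102.3]
force: [0.3, -1.5, -0.9]
grip_width: 0.5
grip_force: 0.0
```

```bash
python3 arc.py -98 -12 5 117
```

```text
local [-29.6  -7.5 116.4] phi -104.0 F [ 0.3 -1.5 -0.9]
0 -98 [0.29, 0.46, 0.06]
1 -87 [0.17, 0.93, 0.06]
2 -76 [0.13, 1.41, 0.06]
3 -66 [0.19, 1.9, 0.06]
4 -55 [0.34, 2.36, 0.06]
5 -44 [0.57, 2.79, 0.06]
6 -34 [0.87, 3.17, 0.06]
7 -23 [1.24, 3.49, 0.06]
8 -12 [1.67, 3.73, 0.06]
```

Emit:
{"op": "send_rows", "data": {"commands": [[[0, 0.3, 0.45, 0, 0], [0, 0.15, 0.95, 0, 0], [0, 0.15, 1.4, 0, 0], [0, 0.2, 1.9, 0, 0], [0, 0.35, 2.35, 0, 0], [0, 0.6, 2.8, 0, 0], [0, 0.9, 3.2, 0, 0], [0, 1.25, 3.5, 0, 0], [0, 1.25, 3.5, 0, 0]]]}}

```text
t: 11.93
position: [454.3, 306.7, 118.3]
tool_rot: [180.0, -0.0, 102.2]
force: [-0.8, 0.6, -0.8]
grip_width: -0.1
grip_force: 0.3
```

```bash
python3 arc.py -23 100 2 117
```

```text
local [ -7.4  23.6 118.3] phi -17.0 F [-0.8  0.6 -0.8]
0 -23 [-0.28, -0.02, -0.13]
1 -19 [-0.11, 0.08, -0.13]
2 -14 [0.06, 0.18, -0.13]
3 -10 [0.25, 0.26, -0.13]
4 -5 [0.43, 0.33, -0.13]
5 -1 [0.63, 0.38, -0.13]
6 3 [0.82, 0.42, -0.13]
7 8 [1.02, 0.44, -0.13]
8 12 [1.22, 0.45, -0.13]
9 17 [1.42, 0.44, -0.13]
10 21 [1.62, 0.42, -0.13]
11 25 [1.81, 0.38, -0.13]
12 30 [2.0, 0.33, -0.13]
13 34 [2.19, 0.26, -0.13]
14 39 [2.37, 0.18, -0.13]
15 43 [2.55, 0.09, -0.13]
16 47 [2.72, -0.02, -0.13]
17 52 [2.87, -0.14, -0.13]
18 56 [3.02, -0.28, -0.13]
19 60 [3.16, -0.42, -0.13]
20 65 [3.29, -0.57, -0.13]
21 69 [3.4, -0.74, -0.13]
22 74 [3.5, -0.91, -0.13]
23 78 [3.59, -1.09, -0.13]
24 82 [3.67, -1.27, -0.13]
25 87 [3.73, -1.46, -0.13]
26 91 [3.77, -1.65, -0.13]
27 96 [3.8, -1.85, -0.13]
28 100 [3.82, -2.05, -0.13]
```

Emit:
{"op": "send_rows", "data": {"commands": [[[0, 0.2, 0.2, 0, 0], [0, 0.45, 0.3, 0, 0], [0, 0.65, 0.4, 0, 0], [0, 0.8, 0.4, -0.1, 0], [0, 0.8, 0.4, -0.1, 0]]]}}

```text
t: 12.35
position: [462.0, 310.1, 117.3]
tool_rot: [180.0, -0.0, 102.2]
force: [-0.6, -0.3, 0.6]
grip_width: -0.4
grip_force: 0.4
```

Emit:
{"op": "send_rows", "data": {"commands": [[[0, 0.1, 0, 0, 0], [0, 0.2, 0, 0, 0], [0, 0.3, 0, 0, 0], [0, 0.4, 0, 0, 0], [0, 0.4, 0, 0, 0]]]}}

```text
t: 12.77
position: [465.8, 309.9, 117.3]
tool_rot: [180.0, -0.0, 102.2]
force: [-0.6, -0.0, 0.2]
grip_width: 0.1
grip_force: 0.2
```

Emit:
{"op": "send_rows", "data": {"commands": [[[0, 0.12, 0, 0, 0], [0, 0.25, 0, 0, 0], [0, 0.37, 0, 0, 0], [0, 0.5, 0, 0, 0], [0, 0.5, 0, 0, 0]]]}}

```text
t: 13.18
position: [470.8, 310.0, 117.3]
tool_rot: [180.0, 0.0, 102.2]
force: [-0.8, 0.6, 0.2]
grip_width: -0.1
grip_force: 0.3
```

```bash
python3 arc.py 22 100 2.5 116
```

```text
local [  9.4  23.3 117.3] phi 22.0 F [-0.8  0.6  0.2]
0 22 [0.01, 0.09, -0.13]
1 27 [0.25, 0.04, -0.13]
2 32 [0.47, -0.04, -0.13]
3 38 [0.69, -0.13, -0.13]
4 43 [0.9, -0.24, -0.13]
5 48 [1.09, -0.37, -0.13]
6 53 [1.28, -0.51, -0.13]
7 58 [1.45, -0.68, -0.13]
8 64 [1.6, -0.85, -0.13]
9 69 [1.74, -1.04, -0.13]
10 74 [1.86, -1.25, -0.13]
11 79 [1.97, -1.46, -0.13]
12 84 [2.05, -1.68, -0.13]
13 90 [2.11, -1.91, -0.13]
14 95 [2.15, -2.14, -0.13]
15 100 [2.17, -2.38, -0.13]
```

Emit:
{"op": "send_rows", "data": {"commands": [[[0, 0.12, 0.02, 0, 0], [0, 0.25, 0, 0, 0], [0, 0.36, 0, 0, 0], [0, 0.47, -0.04, 0, 0], [0, 0.47, -0.04, 0, 0]]]}}

```text
t: 13.6
position: [475.5, 309.5, 117.4]
tool_rot: [180.0, -0.0, 102.2]
force: [-0.5, 1.3, 0.3]
grip_width: -0.1
grip_force: 0.3
```

Emit:
{"op": "send_rows", "data": {"commands": [[[0, 0.11, -0.05, 0, 0], [0, 0.22, -0.1, 0, 0], [0, 0.33, -0.15, 0, 0], [0, 0.43, -0.2, 0, 0], [0, 0.43, -0.2, 0, 0]]]}}

```text
t: 14.02
position: [479.8, 307.5, 117.3]
tool_rot: [180.0, -0.0, 102.2]
force: [-0.6, 1.3, 0.2]
grip_width: -0.1
grip_force: 0.2
```

Emit:
{"op": "send_rows", "data": {"commands": [[[0, 0.1, -0.06, 0, 0], [0, 0.19, -0.13, 0, 0], [0, 0.29, -0.2, 0, 0], [0, 0.38, -0.27, 0, 0], [0, 0.38, -0.27, 0, 0]]]}}

```text
t: 14.43
position: [483.6, 304.7, 117.4]
tool_rot: [180.0, 0.0, 102.2]
force: [0.1, 0.2, -0.7]
grip_width: 0.1
grip_force: 0.2
```

Emit:
{"op": "send_rows", "data": {"commands": [[[0, 0.08, -0.08, 0, 0], [0, 0.17, -0.17, 0, 0], [0, 0.24, -0.25, 0, 0], [0, 0.32, -0.34, 0, 0], [0, 0.32, -0.34, 0, 0]]]}}

```text
t: 14.85
position: [486.7, 301.3, 117.3]
tool_rot: [180.0, 0.0, 102.2]
force: [-0.5, 1.2, -0.0]
grip_width: -0.3
grip_force: 0.1
```

Emit:
{"op": "send_rows", "data": {"commands": [[[0, 0.07, -0.1, 0, 0], [0, 0.14, -0.2, 0, 0], [0, 0.2, -0.3, 0, 0], [0, 0.26, -0.4, 0, 0], [0, 0.26, -0.4, 0, 0]]]}}

```text
t: 15.27
position: [489.3, 297.3, 117.3]
tool_rot: [180.0, 0.0, 102.2]
force: [-0.6, 1.6, 0.4]
grip_width: 0.3
grip_force: 0.3
```

Emit:
{"op": "send_rows", "data": {"commands": [[[0, 0.05, -0.1, 0, 0], [0, 0.1, -0.21, 0, 0], [0, 0.15, -0.32, 0, 0], [0, 0.19, -0.43, 0, 0], [0, 0.19, -0.43, 0, 0]]]}}

```text
t: 15.68
position: [491.2, 292.9, 117.3]
tool_rot: [180.0, 0.0, 102.2]
force: [-0.2, 0.7, 0.3]
grip_width: -0.1
grip_force: 0.3
```

Emit:
{"op": "send_rows", "data": {"commands": [[[0, 0.03, -0.11, 0, 0], [0, 0.06, -0.23, 0, 0], [0, 0.08, -0.35, 0, 0], [0, 0.1, -0.46, 0, 0], [0, 0.1, -0.46, 0, 0]]]}}

```text
t: 16.1
position: [491.6, 290.3, 117.4]
tool_rot: [180.0, -0.2, 102.2]
force: [-1.2, 8.8, 0.4]
grip_width: 0.1
grip_force: 4.0
```

The force rose to 8.8 N and the motion stalled, at a point the finger passed freely on earlier strokes, so this is the stop. I'll back off, lift and check.

Emit:
{"op": "send_rows", "data": {"commands": [[[0, 0, 0.4, 0, 0], [0, 0.1, 0.7, 0, 0], [0, 0.1, 0.7, 2, 0], [0, 0.1, 0.7, 5, 0], [0, -0.8, 0.2, 8, 0], [0, -2.2, -0.4, 10, 0], [0, -2.7, -0.5, 10.2, 0], [0, -2.7, -0.5, 10.2, 0], [0, -2.7, -0.5, 10.2, 0]]]}}

```text
t: 16.85
position: [464.9, 283.3, 218.6]
tool_rot: [-180.0, 0.0, 102.2]
force: [-1.0, -0.7, 0.3]
grip_width: 0.5
grip_force: 0.0
```

```bash
python3 wing.py; python3 - <<'E'
from h import *
c=camera("top")
for t,z in (("cup",30),("tamper",50),("portafilter",40)):
    for d in find_in(c,t)[:2]: print(t,d["score"],np.round(d["centre"]),np.round(ray(c,d["centre"],z)))
E
```

```text
w6 [(178, np.float64(132.0), 126), (178, np.float64(131.0), 126), (177, np.float64(133.0), 126), (173, np.float64(135.0), 128), (171, np.float64(134.0), 126), (171, np.float64(131.0), 128)]
now [(180, np.float64(127.0), 116), (178, np.float64(128.0), 116), (177, np.float64(129.0), 118), (176, np.float64(129.0), 116), (174, np.float64(126.0), 116), (174, np.float64(128.0), 118)]
[464.9 283.3 218.6] 7.755648148148148
cup 0.59 [182. 294.] [580. 231.  30.]
tamper 0.95 [206. 376.] [507.  20.  50.]
portafilter 0.88 [240. 425.] [ 418. -103.   40.]
```

```bash
python3 -c "
from plant import *
print(job_done())"
```

```text
the job is handed in; nothing more can be done
None
```

I pushed the loose nut (left, +y end) clockwise in three strokes until it met its firm stop at about 9 N. A final wrist-camera check put its wings at the home height (127 mm), I never pushed on the other nut or the things around, and the job is handed in.

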